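# Furnish a clean cage pan

## Robot

A 6-joint arm with a two-finger parallel gripper is mounted at the origin on the work surface. World frame = base frame: x ahead of the robot, y to its left, z up, the work surface at z = 0. Lengths are in m, angles in rad, forces in N, time in s.
With the tool pointing down it reaches from about 0.3 to 0.825 m from the base axis. Payload 5.4 kg.
Tool frame: the origin (TCP) lies at the very end of the fingers, on their centre line; the grasp point (between the pads) lies 19 mm behind it; z points along the fingers, x is the direction in which the jaws open and shut, and the axes are right-handed (so a half turn about z gives the same grasp; the last joint's range is limited). The gripper opens to 92 mm and grips with 3 to 60 N. Pads are 20 mm wide; open, the fingers measure 128 mm over their backs; the gripper's body (75 mm by 189 mm) begins 69 mm behind the grasp point.
Start: joints at [1.004, 0.158, 1.597, -0, 1.386, -0.21], TCP at [0.201, 0.539, 0.215] pointing down, gripper open.
Joint ranges: [-2.91, 2.91], [-0.94, 2.29], [0.18, 2.7], [-1.29, 4.43], [0.17, 2.64], [-3, 3]. Speed limits (rad/s): [2.57, 2.57, 3.14, 3.14, 3.14, 3.14].

## Interface

Orientations are given as a rotation vector (axis times angle).
In Python, from workcell import bot gives the robot as it stands. Calls block until the motion is done:
- bot.goto(position, orientation): joint-space move of the TCP to a pose.
- bot.line_to(position, rot=None, max_speed=0.15): straight line of the TCP; rot=None keeps the orientation; max_speed is the mean speed in m/s.
- bot.set_joints(angles): joint-space move.
- bot.set_gripper(opening, newtons=None): opening from 0.0 (shut) to 1.0 (fully open); newtons is the grip in N (None keeps the last); returns when the fingers have stopped.
- bot.hold(seconds).
- bot.inverse_kinematics(position, orientation): joint angles nearest the present ones, or None.
- bot.read_camera(name): name is "scene" or "top" or "wrist"; returns a dict with "pixels" (420x560x3 uint8, blue, green, red), "fx", "fy", "cx", "cy" (pixels), "R" (3x3) and "t" (3): a world point X has camera coordinates R X + t. Camera axes: x right, y down, z forward; pixel columns grow to the right and rows downward; lengths in m; the calibration is good to about 2 mm. A picture is of the moment at which its call begins. There is no depth.
A pose or a line that the arm cannot do raises bot.MotionError and nothing moves.
- bot.job_done(): hands the job in, once; it reports no verdict.
Readings, each from a call of its own:
- bot.current_clock(): time.
- bot.current_joints(): joint angles.
- bot.current_joint_vel(): joint speeds.
- bot.current_effort(): joint torques, N m.
- bot.current_ee_pos(): TCP position.
- bot.current_tool_rot(): TCP orientation.
- bot.current_contact_force(): force on the tool from outside, world axes, zero at the start.
- bot.current_ft_torque(): the same for the moment, N m.
- bot.current_opening(): opening from 0.0 (shut) to 1.0 (fully open).
Only numpy, scipy, OpenCV 4.12 (cv2) and the standard library are available. Lean on these libraries where they do the work, as an engineer would, in place of code of your own. Each camera call takes 0.05 s, during which the arm holds its last target. There are 200 camera calls.

## Task

Furnish the clean cage pan, whose front is the edge with the yellow card. First stand the wooden hut on the pan level with the drinking post, towards the pan's other end, its long side running side to side along the pan, with about 12 cm of clear floor between the hut and the post's foot; then set the dish between them, in line with both, with about 3 cm clear on either side. Next lay the tunnel straight in front of the dish, its length running side to side and about 3 cm clear of the dish, and last put the chew block on the middle of the hut's roof, lying lengthwise along it; leave the jar and the tally counter where they are.

Things in the scene. Friction and masses are not known exactly. Their poses are not given: they have to be found in the camera images.
- pan: Fixed shallow steel cage pan, 250 (x) by 340 (y) mm, on the table, to the robot's left or right. Origin: centre of its underside. Its floor is 4 mm thick (floor surface at z = 4 mm), lips 6 mm thick and 18 mm high all round. Its x axis points to its back, y to its left as seen from the front, z up; the front edge (-x) carries a blank yellow card at its middle and faces roughly to the robot. A 20 mm dark disc in its floor is a flush blanked hole, and things may stand on it.
- post: Fixed steel drinking post standing on the pan's floor near the left or the right end, behind the pan's middle: dark round foot 32 mm across and 6 mm high, stem 10 mm across, brass head, 58 mm tall in all, with a small nozzle to the front. Origin: centre of the foot's underside; axes parallel to the pan's.
- hut: Loose wooden animal hut with flat roof, 60 (x) by 90 (y) by 48 (z) mm, 160 g, a doorway 30 mm wide in the middle of each long side. Origin: centre of its underside. Half-turn symmetric. Starts on the blue mat; best held across its 60 mm width. All loose masses may differ by a quarter.
- dish: Loose white ceramic feeding dish, round, open at the top, straight sides, 58 mm across, 28 mm high, wall 4 mm, 120 g. Origin: centre of its underside. Starts upright on the mat.
- tunnel: Loose grey plastic tunnel: round tube 46 mm outside diameter, 100 mm long, lying along its y axis on two flat skids; overall 46 (x) by 100 (y) by 48 (z) mm, 70 g. Origin: centre of its underside, at the foot of the skids; the tube's axis is 25 mm above it. Half-turn symmetric. Starts on the mat.
- block: Loose pale wooden chew block with dark grooves, 30 (x) by 56 (y) by 30 (z) mm, 40 g. Origin: centre of its underside. Half-turn symmetric. Starts on the mat.
- jar: Bystander: round amber glass jar with steel cap, 42 mm across, 55 mm high, upright on the mat among the furnishings. Origin: centre of its underside. Not to be moved.
- counter: Bystander: black tally counter, 50 (x) by 34 (y) mm, 27 mm high with its button, lying on the mat among the furnishings. Origin: centre of its underside. Not to be moved. (The mat is 3 mm thick, 310 by 390 mm, fixed on the table on the other side from the pan.)
Not all that is in view belongs to the job. Of the things that look like the dish, take the one that is farthest to the robot's left at the start.

How it is judged:
On the way, in this order (a step that is already met when the one before it is completed fails the run):
1. the hut stands on the pan level with the post, about 12 cm clear of its foot (contact force between hut and the fingers below 0.2 N and linear speed of hut below 0.02 m/s and angle between hut's own z axis and vertical below 0.1 rad and z of hut in the frame of pan between 0 and 0.009 m and x of hut in the frame of post between -0.015 and 0.015 m and (y of hut in the frame of post between 0.161 and 0.201 m or y of hut in the frame of post between -0.201 and -0.161 m) and y of hut in the frame of pan between -0.13 and 0.13 m and angle between the y axis of hut and the y axis of pan, either way round below 0.17 rad), for 0.2 s.
2. the dish stands between the hut and the post, in line, about 3 cm clear of each (contact force between dish and the fingers below 0.2 N and linear speed of dish below 0.02 m/s and angle between dish's own z axis and vertical below 0.1 rad and z of dish in the frame of pan between 0 and 0.009 m and x of dish in the frame of post between -0.016 and 0.016 m and (y of dish in the frame of post between 0.06 and 0.092 m or y of dish in the frame of post between -0.092 and -0.06 m) and (y of dish in the frame of hut between 0.089 and 0.121 m or y of dish in the frame of hut between -0.121 and -0.089 m)), for 0.2 s.
3. the tunnel lies in front of the dish, side to side, about 3 cm clear (contact force between tunnel and the fingers below 0.2 N and linear speed of tunnel below 0.02 m/s and angle between tunnel's own z axis and vertical below 0.1 rad and z of tunnel in the frame of pan between 0 and 0.009 m and angle between the y axis of tunnel and the y axis of pan, either way round below 0.17 rad and (x of dish in the frame of tunnel between 0.067 and 0.097 m or x of dish in the frame of tunnel between -0.097 and -0.067 m) and y of dish in the frame of tunnel between -0.015 and 0.015 m and x of tunnel in the frame of post between -0.12 and -0.045 m), for 0.2 s.
4. the chew block lies lengthwise on the middle of the hut's roof (contact force between block and the fingers below 0.2 N and linear speed of block below 0.02 m/s and angle between block's own z axis and vertical below 0.1 rad and z of block in the frame of hut between 0.044 and 0.052 m and horizontal distance between block and hut below 0.013 m and angle between the y axis of block and the y axis of hut, either way round below 0.21 rad), for 0.2 s.
At the end, for the whole second after the job is handed in: All released, upright, at rest: hut on the pan floor in line with the post (15 mm), square (0.17 rad), 12 cm clear (20 mm); dish in line between (16 mm), 3 cm clear each side (16 mm); tunnel square in front of the dish, centred, 3 cm clear (15 mm); block lengthwise mid-roof (13 mm, 0.21 rad) (all of step 1 and all of step 2 and all of step 3 and all of step 4); the robot touches nothing.
It fails at once if the jar or the tally counter is moved by more than 25 mm (distance of any of jar, counter from where it was at the start of the episode above 0.025 m).
It also fails if it takes over 112 s, if anything falls off the work surface, if the arm or the gripper's body presses on something with over 40 N, if the wrist force passes 120 N, or if a joint passes its speed limit or range.

## Working session

There is one attempt and no reset: what is moved stays moved. The work goes in short steps, each a Python script; the robot and the scene stay as the last script left them, time stands still between calls to the robot, and variables do not carry over. Pictures are saved under pics/ and viewed, about 12 in all and at most 16, crops included, and the job is handed in when it is done.

```bash
mkdir -p pics; ls; python3 - <<'E'
from workcell import bot
import cv2
for n in ("top","scene"):
    c=bot.read_camera(n); cv2.imwrite(f"pics/{n}0.png",c["pixels"])
    print(n,c["fx"],c["fy"],c["cx"],c["cy"],c["R"],c["t"])
print(bot.current_clock(),bot.current_tool_rot())
p=cv2.imread("pics/top0.png");cv2.imwrite("pics/top0b.png",cv2.resize(p,(800,600),interpolation=cv2.INTER_CUBIC))
E
```

```text
pics
top 448.4762009161766 448.4762009161766 277.91918590201647 211.54325793416393 [[-0.01710462 -0.99915009 -0.03750374]
 [-0.99792411  0.01938881 -0.06141295]
 [ 0.0620879   0.03637544 -0.9974076 ]] [0.03656816 0.61767623 0.91743546]
scene 434.32598265206116 434.32598265206116 282.40127320191084 207.92248532447687 [[-0.82819685  0.56043228  0.00237469]
 [ 0.46101287  0.68367377 -0.56573608]
 [-0.31868027 -0.46744607 -0.82458296]] [ 0.52025446 -0.26651464  1.11750551]
0.1 [ 2.57984929e+00  1.79158701e+00 -2.45552344e-03]
```

View pics/top0b.png

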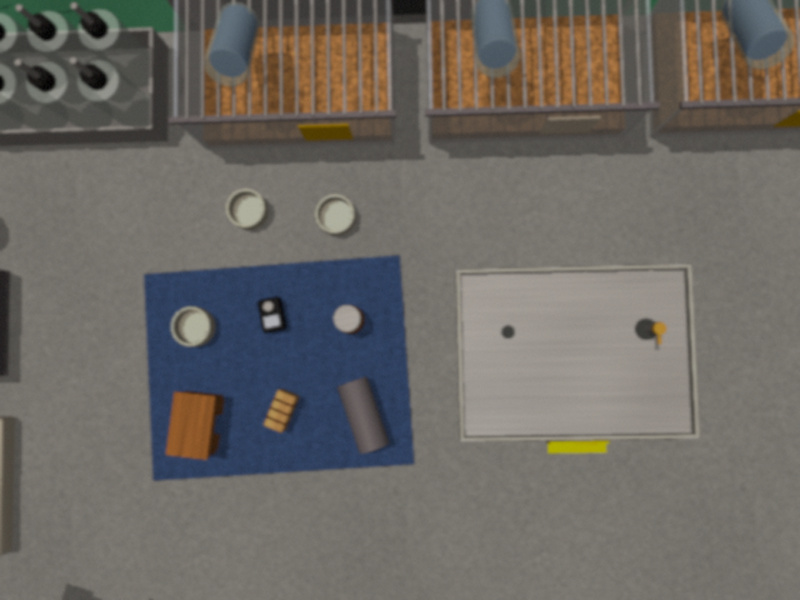

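View pics/scene0.png

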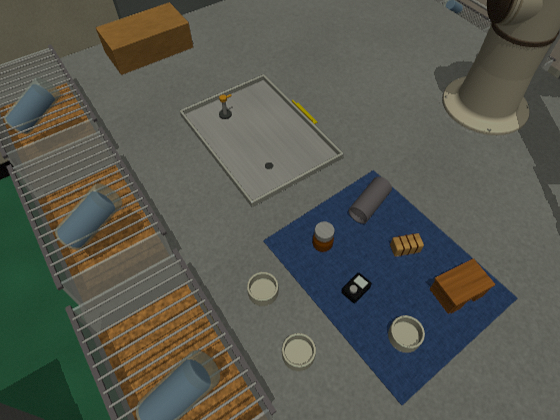

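The top view shows the mat on the left (the robot's +y side) with the hut at (192,425), dish (192,327), counter (271,315), jar (347,318), block (281,411) and tunnel (364,415). The pan is on the right with the post foot at (646,329), near its right end. The decoy bowls are off the mat, and the mat dish is the leftmost. Next I'll enlarge both areas.

```bash
cat > h.py <<'E'
from workcell import bot
import numpy as np, cv2
def ray(c,uv,z):
    "world points at height z for pixels uv"
    uv=np.atleast_2d(np.array(uv,float)); z=np.broadcast_to(z,len(uv))
    d=np.c_[(uv[:,0]-c["cx"])/c["fx"],(uv[:,1]-c["cy"])/c["fy"],np.ones(len(uv))]@c["R"]
    o=-c["R"].T@c["t"]
    return o+d*((z-o[2])/d[:,2])[:,None]
def crop(name,img,x0,y0,x1,y1,k):
    p=cv2.resize(img[y0:y1,x0:x1],None,fx=k,fy=k,interpolation=cv2.INTER_CUBIC)
    s=10*k if k>=4 else 20*k
    for x in range(0,p.shape[1],s*2): cv2.putText(p,str(x0+x//k),(x,8),0,.35,(255,255,255),1); cv2.line(p,(x,10),(x,16),(255,255,255),1)
    for y in range(0,p.shape[0],s*2): cv2.putText(p,str(y0+y//k),(0,y+4),0,.35,(255,255,255),1); cv2.line(p,(22,y),(28,y),(255,255,255),1)
    cv2.imwrite(f"pics/{name}.png",p)
E
python3 - <<'E'
import cv2
from h import crop
p=cv2.imread("pics/top0.png")
crop("mat",p,100,175,295,325,4)
crop("mat2",p,100,215,295,340,4)
crop("pan",p,312,180,497,325,4)
E
```

```text
(no output)
```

View pics/mat.png

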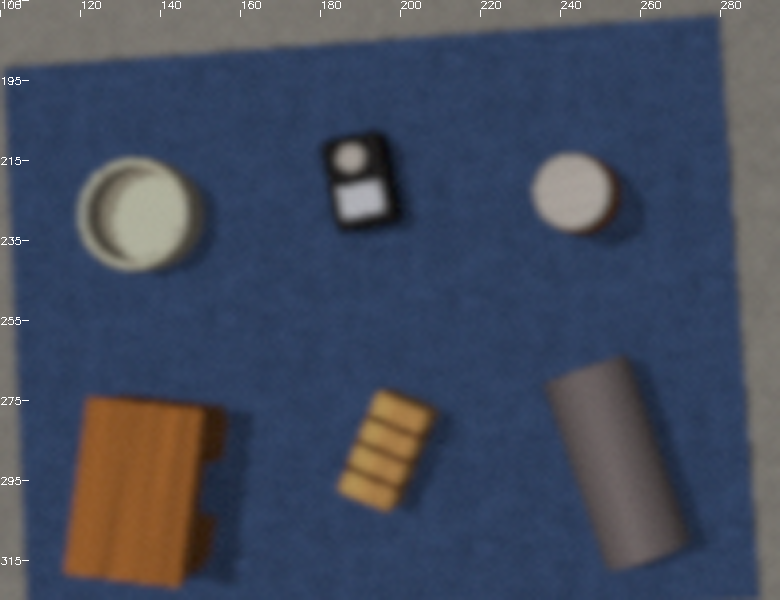

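View pics/pan.png

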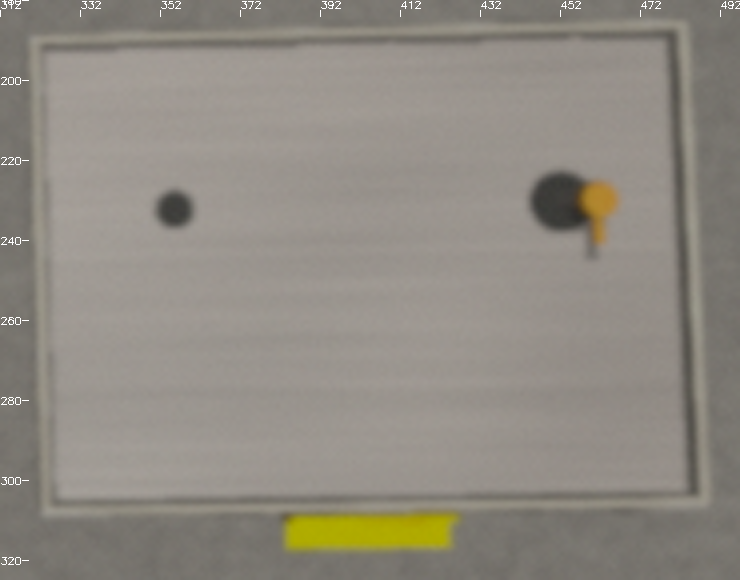

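```bash
python3 - <<'E'
from h import *
c=bot.read_camera("top")
np.set_printoptions(precision=4,suppress=True)
def m(pts,z,off): return ray(c,np.array(pts)/4+off,z)[:,:2]
def rect(n,pts,z,off):
    w=m(pts,z,off); e=[np.linalg.norm(w[i]-w[i-3]) for i in range(4)]
    l=w[3]+w[2]-w[0]-w[1]  # top->bottom
    s=w[1]+w[2]-w[0]-w[3]
    print(n,w.mean(0),"edges",np.array(e),"ang TB",np.arctan2(*-l[::-1]),"ang LR->left",np.arctan2(*-s[::-1]))
M=(100,175);P=(312,180)
rect("hut",[(85,396),(205,406),(183,587),(64,573)],.051,M)
rect("block",[(380,388),(437,409),(391,512),(338,488)],.033,M)
rect("tunnel",[(548,380),(622,357),(688,545),(614,570)],.028,M)
rect("pan",[(31,38),(687,22),(710,506),(45,516)],.018,P)
print("dish",m([(134,213)],.031,M),"jar",m([(573,193)],.058,M),"counter",m([(361,181)],.027,M))
print("post",m([(561,201)],.010,P),"head",m([(599,200)],.062,P),"hole",m([(175,210)],.004,P))
print("card",m([(368,532)],.01,P), "cam",-c["R"].T@c["t"])
E
```

```text
hut [0.4479 0.3189] edges [0.0618 0.0909 0.0612 0.0891] ang TB -0.11954022674771739 ang LR->left 1.460874501334388
block [0.4649 0.1944] edges [0.0315 0.0573 0.03   0.0552] ang TB -0.4219405290685128 ang LR->left 1.1759583705072965
tunnel [0.456  0.0759] edges [0.04   0.1014 0.04   0.1024] ang TB 0.3258150559101326 ang LR->left 1.8679866803904908
pan [ 0.5398 -0.2324] edges [0.3378 0.2471 0.3367 0.2472] ang TB 0.00392344857776028 ang LR->left 1.5742184282049285
dish [[0.5885 0.3267]] jar [[0.5937 0.0939]] counter [[0.6031 0.2083]]
post [[ 0.5729 -0.3357]] head [[ 0.5724 -0.3361]] hole [[ 0.5718 -0.1373]]
card [[ 0.4044 -0.2307]] cam [ 0.5601 -0.0088  0.9544]
```

```bash
python3 - <<'E'
import cv2
from h import crop
crop("hut_s",cv2.imread("pics/scene0.png"),415,245,515,325,7)
E
cat >> h.py <<'E'
from scipy.spatial.transform import Rotation as Rn
PYAW=.0037; POST=np.array([.5729,-.3357])
def down(yaw): return (Rn.from_euler("z",yaw)*Rn.from_euler("x",np.pi)).as_rotvec()
def inpan(dx,dy):
    "post-frame offset to world xy"
    c,s=np.cos(PYAW),np.sin(PYAW); return POST+[c*dx-s*dy,s*dx+c*dy]
UP=.17
def pick(xy,yaw,z,N,open_=1.0):
    bot.set_gripper(open_); bot.goto([*xy,UP],down(yaw)); bot.line_to([*xy,z],max_speed=.12)
    bot.set_gripper(0,N); print("grip",bot.current_opening()*92,"mm")
    bot.line_to([*xy,UP],max_speed=.15); print("lifted",bot.current_opening()*92,"F",np.round(bot.current_contact_force(),2),"t",bot.current_clock())
def place(xy,yaw,z,open_):
    bot.goto([*xy,UP],down(yaw)); bot.line_to([*xy,z+.03],max_speed=.12); bot.line_to([*xy,z],max_speed=.03)
    print("down F",np.round(bot.current_contact_force(),2))
    bot.set_gripper(open_); bot.hold(.2); bot.line_to([*xy,UP],max_speed=.12); print("t",bot.current_clock())
E
```

```text
(no output)
```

View pics/hut_s.png

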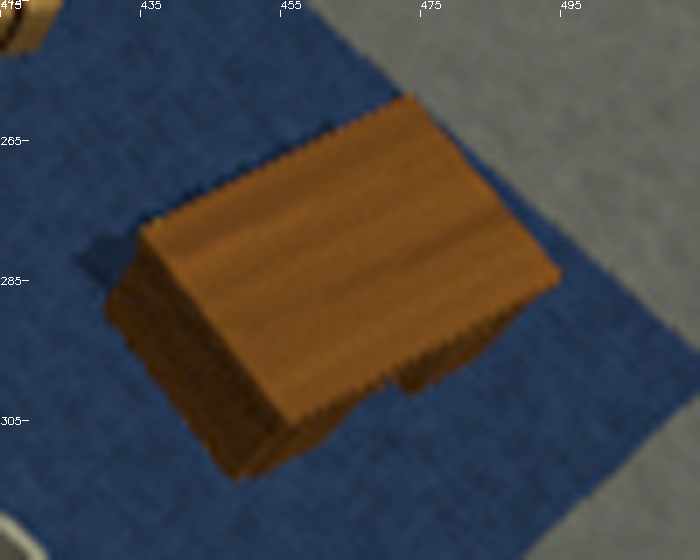

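The scene crop shows the hut roof, with the doorway cut nearly up to it. I'll grip high across the middle so the pads bear on the roof slab and lintel.

```bash
python3 - <<'E'
from h import *
pick((.4479,.3189),-.115+np.pi/2,.025,25)
c=bot.read_camera("scene"); w=bot.read_camera("wrist")
cv2.imwrite("pics/lift1.png",np.hstack([c["pixels"][100:420,160:560],w["pixels"][:320:,80:480]]))
E
```

```text
grip 59.903572665437245 mm
lifted 59.46202776668458 F [-0.32  0.2  -1.21] t 4.6833
```

View pics/lift1.png

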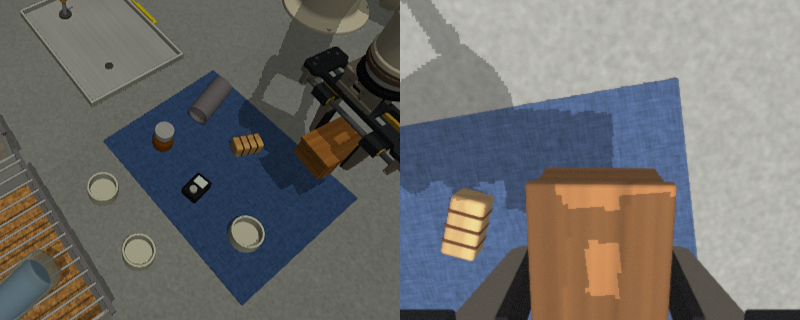

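The hut is lifted: the scene view shows it level between the fingers, and the wrist view shows its roof square between the pads. Placing it now.

```bash
python3 - <<'E'
from h import *
place(inpan(0,.181),PYAW,.0265,1.0)
pick((.5885,.3267),PYAW,.006,20)
c=bot.read_camera("top"); crop("v2",c["pixels"],312,180,497,325,4); cv2.imwrite("pics/v2raw.png",c["pixels"])
E
```

```text
down F [-0.65 -0.17 -1.68]
t 11.0
grip 56.459180179967824 mm
lifted 56.85139897666488 F [ 0.21  0.41 -0.45] t 16.3583
```

View pics/v2.png

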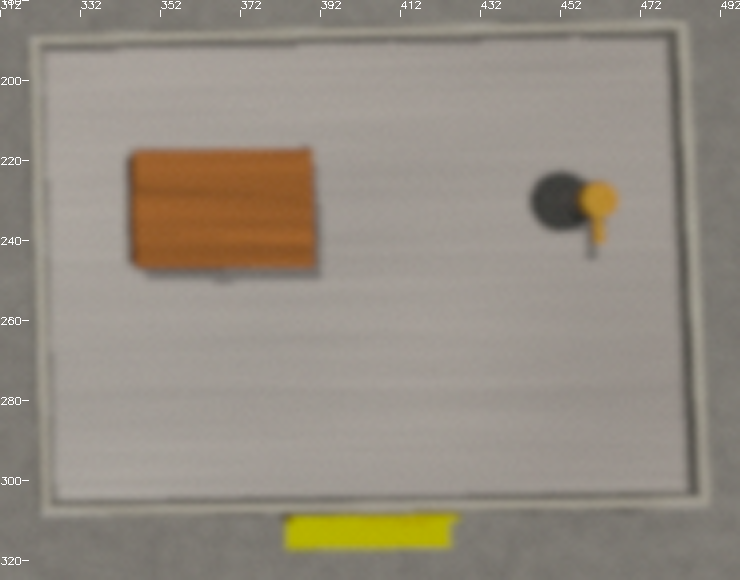

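The hut stands square on the pan with roof corners near crop (132,151), (311,148), (316,268) and (130,267). The dish grip reads slightly narrow and light, so I'll check it.

```bash
python3 - <<'E'
from h import *
c=bot.read_camera("top")
w=ray(c,np.array([(132,151),(311,148),(316,268),(130,267)])/4+(312,180),.052)[:,:2]
print(w.mean(0), w.mean(0)-POST, "yaw",np.arctan2(*(w[0]+w[3]-w[1]-w[2])[::-1])-np.pi/2)
s=bot.read_camera("scene"); k=bot.read_camera("wrist")
cv2.imwrite("pics/lift2.png",np.hstack([s["pixels"][100:420,160:560],k["pixels"][100:420,80:480]]))
print(bot.current_opening()*92,[np.round(bot.current_contact_force(),2) for _ in range(3)],bot.current_ee_pos())
E
```

```text
[ 0.57164418 -0.15419164] [-0.00125582  0.18150836] yaw -0.012129553244042857
56.89349335751768 [array([ 0.69, -0.46, -1.29]), array([ 0.69, -0.46, -1.29]), array([ 0.69, -0.46, -1.29])] [0.58802727 0.32653005 0.16896208]
```

View pics/lift2.png

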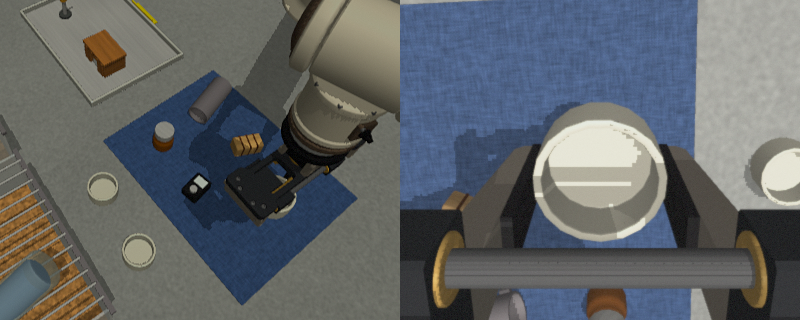

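The hut measures (-1, 181) mm from the post and square. The dish is held level and centred between the pads in the wrist view. Placing it.

```bash
python3 - <<'E'
from h import *
place(inpan(0,.0762),PYAW,.0075,1.0)
pick((.456,.0759),.31-np.pi/2,.009,12)
c=bot.read_camera("top"); a=c["pixels"][180:325,312:497]; s=bot.read_camera("wrist")
crop("v3",c["pixels"],312,180,497,325,4)
E
```

```text
down F [-0.4  -1.39 -0.88]
t 23.4417
grip 44.086575504537 mm
lifted 44.69792868604407 F [-0.06 -0.39 -0.85] t 28.7083
```

View pics/v3.png

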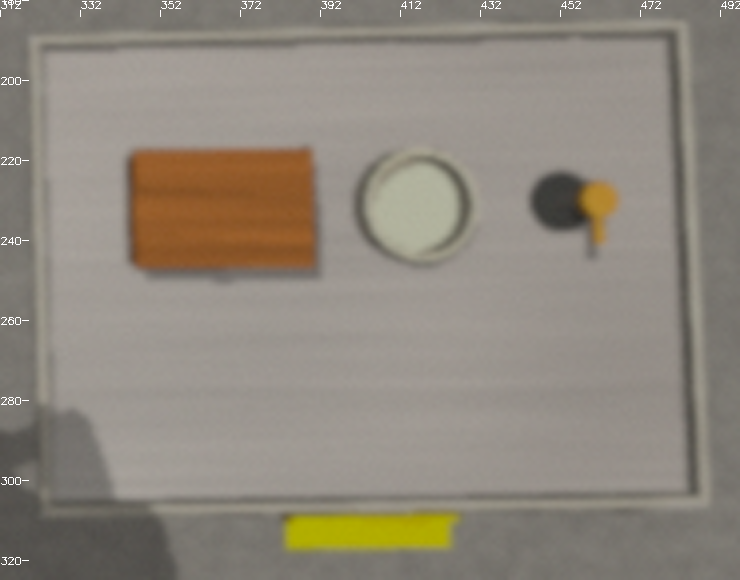

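The dish stands between hut and post, with its rim centre at about crop (420,206). Placing the tunnel relative to it.

```bash
python3 - <<'E'
from h import *
c=bot.read_camera("top")
d=ray(c,np.array([(420,206)])/4+(312,180),.032)[0,:2]; print("dish",d,d-POST)
place(d-[.083,0],PYAW,.0105,.61)
pick((.4649,.1944),-.41+np.pi/2,.006,12)
c=bot.read_camera("top"); crop("v4",c["pixels"],312,180,497,325,4)
E
```

```text
dish [ 0.57134094 -0.25733698] [-0.00155906  0.07836302]
down F [ 0.31 -0.24 -0.93]
t 34.9417
grip 30.16160189022165 mm
lifted 29.61436835681078 F [-0.37  0.27 -1.65] t 40.9917
```

View pics/v4.png

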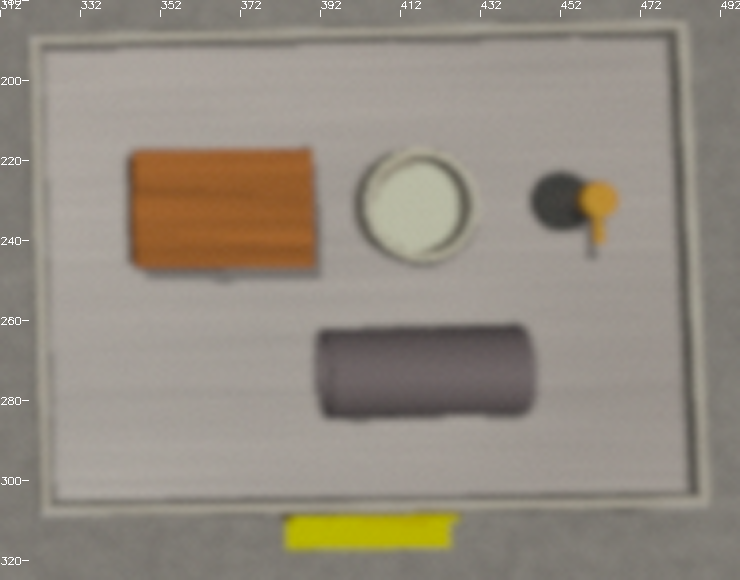

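The tunnel lies side to side in front of the dish, centred near crop (426,371). I'll measure it, then place the block on the roof.

```bash
python3 - <<'E'
from h import *
c=bot.read_camera("top")
t=ray(c,np.array([(426,371)])/4+(312,180),.029)[0,:2]; d=ray(c,np.array([(420,206)])/4+(312,180),.032)[0,:2]
print("dish-tunnel",d-t)
place((.5718,-.1544),0,.0562,1.0)
bot.goto([.45,.05,.25],down(0)); bot.hold(.3)
c=bot.read_camera("top"); crop("v5",c["pixels"],312,180,497,325,4)
s=bot.read_camera("scene"); crop("v5s",s["pixels"],170,60,430,260,3)
print(bot.current_clock())
E
```

```text
dish-tunnel [0.0835514  0.00081076]
down F [ 0.14 -0.71  0.19]
t 46.7667
48.15
```

View pics/v5.png

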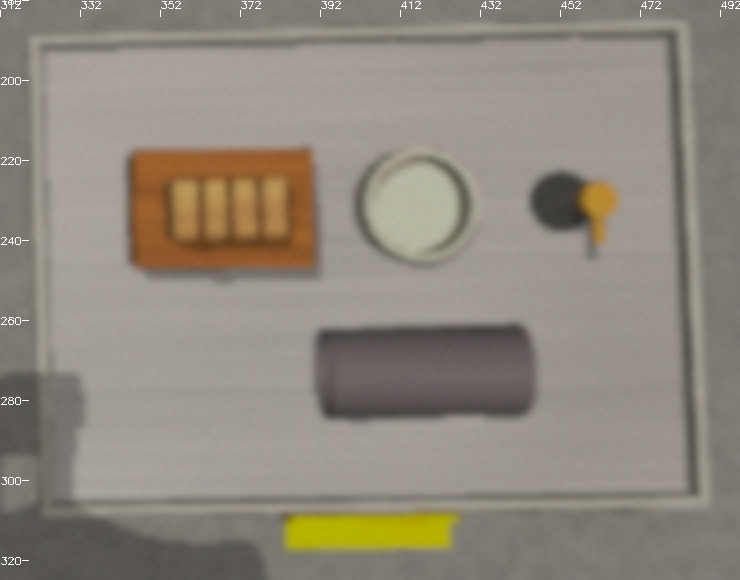

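View pics/v5s.png

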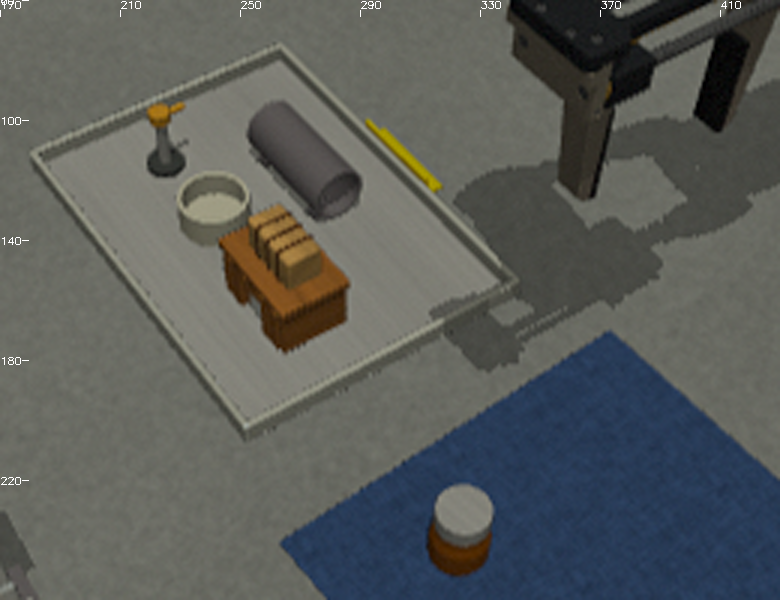

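The block lies centred lengthwise on the roof: its centre is at crop (230,209) against the roof's (222,209), and the 8 px offset is the parallax expected from its extra height. All pieces are upright and the gripper is clear.

```bash
python3 - <<'E'
from h import *
c=bot.read_camera("top"); o=np.array((312,180))
b=ray(c,np.array([(230,209)])/4+o,.082)[0,:2]; h=ray(c,np.array([(222,208.5)])/4+o,.052)[0,:2]; print("block-hut",b-h)
a=cv2.imread("pics/top0.png"); d=cv2.absdiff(a,c["pixels"]).max(2)
print("jar/counter diff px>60:",(d[208:238,230:262]>60).sum(),(d[205:235,178:204]>60).sum())
bot.job_done()
E
```

```text
block-hut [-0.00069206  0.00100583]
jar/counter diff px>60: 0 0
the job is handed in; nothing more can be done
```

I furnished the pan in the required order: hut, dish, tunnel, then chew block on the roof. I handed the job in at about 48 s of the 112 s allowed. No verdict is reported, so these are my own camera measurements, good to about 2 mm:

| Piece | Measured | Target |
|---|---|---|
| Hut relative to post | 1 mm out of line, 181.5 mm along the pan, about 0.01 rad off square | 0 mm, 181 mm, square |
| Dish relative to post | 1.6 mm out of line, 78 mm along the pan | 0 mm, 76 mm |
| Hut to dish | 103 mm | 105 mm |
| Dish ahead of tunnel | 83.5 mm, 0.8 mm off centre | 82 mm, centred |
| Block on roof | about 1 mm from the roof's centre | centred |

- **Final view:** everything stood upright, and the gripper was clear.
- **Jar and counter:** image comparison showed no change from the start.
- **Disagreement:** the dish and tunnel each gripped 1–2 mm narrower than their stated widths. I put this down to how the fingers met their round sides. Both lifted and placed cleanly.

No checks failed.

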